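# Flip down the sled's screw stop and bring the board to it

### The arm

A 7-joint arm with a two-finger parallel gripper is mounted at the origin on the work surface. World frame = base frame: x ahead of the robot, y to its left, z up, the work surface at z = 0. Lengths are in m, angles in rad, forces in N, time in s.
With the tool pointing down it reaches from about 0.35 to 0.9 m from the base axis. Payload 19.9 kg.
Tool frame: the origin (TCP) lies midway between the tips of the shut fingers; the grasp point (between the pads) lies 19 mm behind it; y points along the fingers, z is the direction in which the jaws open and shut, and the axes are right-handed (so a half turn about y gives the same grasp; the last joint's range is limited). The gripper opens to 94 mm and grips with 3 to 60 N. Pads are 16 mm wide; open, the fingers measure 119 mm over their backs; the gripper's body (75 mm by 177 mm) begins 78 mm behind the grasp point.
Start: joints at [1.29, 0.417, -0.01, 1.614, 0.005, 1.111, -0.053], TCP at [0.148, -0.607, 0.205] pointing down, gripper open.
Joint ranges: [-2.81, 2.81], [-0.39, 2.02], [-1.27, 1.25], [0.06, 2.57], [-1.19, 4.33], [0.19, 2], [-2.82, 2.82]. Speed limits (rad/s): [1.89, 1.89, 2.39, 2.39, 3.01, 3.01, 3.01].

### API

Orientations are given as a rotation vector (axis times angle).
In Python, from workcell import arm gives the robot as it stands. The module is installed in compiled form; this text tells all that it offers.
- The arm moves only by the tool arm_command, never from a script. Its argument "increments" is a list of rows, each an object of numbers: "x", "y", "z": the shift along the tool's x, y, z in cm; "roll": the turn about the tool's y in degrees; "jaw": the closure, from 0 (fully open) to 1 (shut). In form: [{"x": .., "y": .., "z": .., "roll": .., "jaw": ..}, ...]. A call has exactly 10 rows; each row shifts and turns the commanded pose from where the row before left it, along the tool's axes as they then stand; what a row does not reach is not made up. A row lasts 1/10 s, in which the tool goes at most 50 mm and 8.59 degrees, less where a joint would pass 70% of its speed; a pose out of reach is approached as far as the arm can. A call with a gripper value outside its range is refused whole. The fingers move at their own pace and stop on an object; "newtons" is the grip in N (left out, the last holds). Time passes only in rows, so rows that do not move let the fingers close, or fill a call up. It gives the time, the measured TCP pose, the force and the opening at its end, in the units of the state.
- arm.sense(): the state, without advancing time (a new reading comes with each control period).
- arm.get_image(name): name is "scene" or "top"; returns a dict with "img" (384x512x3 uint8, red, green, blue), "K" (3x3 intrinsics, pixels), "xyz" and "orientation" of the camera in the world. Camera axes: x right, y down, z forward; pixel columns grow to the right and rows downward; lengths in m; the calibration is good to about 2 mm. A picture is of the moment at which its call begins. There is no depth.
- arm.hand_in(): hands the job in, once; it reports no verdict.
The state is a dict: "t": time; "qpos": joint angles; "joint_vel": joint speeds; "joint_torque": joint torques, N m; "ee_pos": TCP position; "tcp_rot": TCP orientation; "contact_force": force on the tool from outside, world axes, zero at the start; "ft_torque": the same for the moment, N m; "width": opening from 0.0 (shut) to 1.0 (fully open).
Only numpy, scipy, OpenCV 4.12 (cv2) and the standard library are available. Lean on these libraries where they do the work, as an engineer would, in place of code of your own. Each camera call takes 0.05 s, during which the arm holds its last target.

### The job

Get this board ready for its cut on the crosscut sled: flip the stop that has the adjusting screw through its arm all the way down in front of the fence, and push the board flat against the fence and along it until its end is snug against the tip of that screw. Only push things with the fingers, never lift the board; leave the other stop flipped up and the other tools and the scrap where they are.

Things in the scene. Friction and masses are not known exactly. Their poses are not given: they have to be found in the camera images.
- sled: Fixed plywood crosscut sled, axes as the world's. Origin: table level, on the fence's face, at the saw kerf (4 mm slot). Panel 12 mm thick (top z=0.012), x -0.230 to +0.090, y -0.460 to +0.380. Fence along all of y: face at x=0 looks to the robot (-x), 36 mm thick, top z=0.062, with a T-track on it to z=0.074. Low brace on the near edge (x below -0.200), top z=0.038.
- guard (a point): Centre of the wood guard block behind the fence at the kerf: 60 (x) x 110 (y) mm, its top at z=0.062.
- screw_stop: Flip stop WITH an adjusting screw through its arm (nearer or farther along the fence than the plain one). Aluminium bracket on the T-track. Origin: middle of the pivot pin, 6 mm in front of the fence's face, 89 mm above the table; axes as the sled's. Cheeks +-16 mm in y, to 10 mm above the pin; clamp knob 26 mm across at x=+0.024, y=+0.030, top 13 mm above the pin.
- screw_stop_arm (a joint): Angle of its dark steel arm about the pin (axis y), rad. 0: fully down on its end stop, in front of the fence; pi/2: leg level, pointing at the robot; pi: leg straight up. Starts up, 2.95 to 3.3; end of travel 3.35. Stiff pivot: the arm stays at any angle where it is left (0.1 N m to turn, no spring), so push it all the way.
- leg_face (a point): Point on the leg's outer face, 50 mm from the pin along the leg, in mid width. The leg when down (angle 0), from the pin: 20 mm wide in y (centred), x -0.012 to -0.026, z +0.007 to -0.073 (4 mm over the panel). The outer face is at x=-0.026 and looks to the robot when down; it is the rear face, looking away from the robot, when up. The screw runs through the leg along y at x=-0.019, z=-0.066.
- screw_tip (a point): Very tip of the 8 mm adjusting screw (moves with the arm): 26 mm to -y of the arm's mid plane, 16 mm out of the leg. On the +y side its knobs, 17 mm across, stick out 23 mm. Arm down: the tip is 23 mm above the table and 25 mm in front of the fence, opposite the middle of the end of a board that lies along the fence.
- plain_stop: The other flip stop: same bracket and arm but WITHOUT a screw; origin and axes as for the first. It stays flipped up; a board along the fence passes freely below it.
- plain_stop_arm (a joint): Angle of the plain stop's arm, measured the same way: 0 down, about 3.1 up. Leave it up.
- board_centre (a point): Centre of the board: loose hardwood strip, 340 mm long (its y axis), 50 mm wide (its x axis), 22 mm thick, about 0.25 kg, lying flat on the panel (its top at z=0.034) in front of the fence, a little skewed. Its far long edge is at x=+0.025 in its own frame.
- board_end (a point): Centre of the board's +y end face (the end that goes to the screw), 170 mm along y from the board's centre.
- glue: Bystander: white glue bottle, 54 mm across, 150 mm tall, standing on the table behind the fence. Origin at its underside.
- tape: Bystander: black tape measure, 65 x 34 x 62 mm high, standing on the panel near its front. Origin at its underside.
- offcut: Bystander: short scrap of the board, 85 x 50 x 22 mm, lying on the panel near its front left. Origin at its underside.
- square: Bystander: try square with a wooden stock 100 mm long and a steel blade 150 mm long, lying on the table behind the fence, 18 mm high. Origin at the underside of the stock; the blade points to its +x.

How it is judged:
At the end, for the whole second after the job is handed in: The screw stop's arm is down (within 0.06 rad of its end stop) and at rest; the board lies flat on the panel with its edge along the fence (within 3.5 mm, and parallel within 0.018 rad) and its end within 3 mm of the screw's tip; the plain stop is still up (over 2.8 rad) (value of joint screw_stop_arm below 0.06 rad and value of joint plain_stop_arm above 2.8 rad and y of board_end in the frame of screw_tip between -0.003 and 0.0025 m and x of board_centre in the frame of sled between -0.0285 and -0.022 m and angle between the y axis of board_centre and the y axis of sled, either way round below 0.018 rad and angle between board_centre's own z axis and vertical below 0.03 rad and height (world z) of board_centre between 0.019 and 0.027 m and velocity of joint screw_stop_arm below 0.05 rad/s); the robot touches nothing.
It fails at once if the board is lifted off or tipped up from the sled (height (world z) of board_centre above 0.031 m or angle between board_centre's own z axis and vertical above 0.12 rad).
It fails at once if the plain stop is flipped (value of joint plain_stop_arm below 2.7 rad).
It fails at once if a bystander is shifted by more than 20 mm (distance of any of glue, tape, offcut, square from where it was at the start of the episode above 0.02 m).
It also fails if it takes over 72 s, if anything falls off the work surface, if the arm or the gripper's body presses on something with over 40 N, if the wrist force passes 120 N, or if a joint passes its speed limit or range.

## Working session

There is one attempt and no reset: what is moved stays moved. The work goes in short steps, Python scripts to look and compute and a tool call to move; the robot and the scene stay as the last step left them, time stands still between calls to the robot, and variables do not carry over. Pictures are saved under pics/ and viewed, and the job is handed in when it is done.

Besides the shell and the picture viewer there is one more tool, called after ">>>" as a command line: name --argument value ..., lists and objects as JSON in quotes. arm_command: Moves the arm, as the interface text tells. Its arguments: {"type":"object","properties":{"increments":{"type":"array","items":{"type":"object","properties":{"x":{"type":"number"},"y":{"type":"number"},"z":{"type":"number"},"roll":{"type":"number"},"jaw":{"type":"number"}}}},"newtons":{"type":"number"}},"required":["increments"]}

```bash
mkdir -p pics; python3 - <<'E'
from workcell import arm
import cv2,numpy as np
s=arm.sense(); print({k:np.round(v,3) for k,v in s.items()})
for n in("scene","top"):
    d=arm.get_image(n); cv2.imwrite(f"pics/{n}0.png",d["img"][:,:,::-1]); print(n,np.round(d["K"],1).tolist(),d["xyz"],d["orientation"])
E
```

```text
{'t': np.float64(0.0), 'qpos': array([ 1.291,  0.418, -0.01 ,  1.614,  0.005,  1.111, -0.053]), 'joint_vel': array([-0.001,  0.001, -0.001, -0.001, -0.001, -0.   , -0.001]), 'joint_torque': array([-0.0000e+00, -8.5126e+01,  6.3800e-01, -4.2599e+01, -4.9000e-02,
        1.8000e-02,  0.0000e+00]), 'ee_pos': array([ 0.148, -0.607,  0.205]), 'tcp_rot': array([-0.252,  2.096, -2.094]), 'contact_force': array([-1.33 ,  0.284,  0.074]), 'ft_torque': array([-0.001,  0.03 , -0.058]), 'width': np.float64(0.999)}
scene [[477.1, 0.0, 268.5], [0.0, 477.1, 183.2], [0.0, 0.0, 1.0]] [ 0.93873355 -0.37291354  0.95167725] [-2.39756721 -1.09688515  0.28111155]
top [[464.0, 0.0, 263.2], [0.0, 464.0, 189.3], [0.0, 0.0, 1.0]] [ 4.33284772e-01 -8.24922187e-04  1.04875177e+00] [-2.1605293   2.15226498 -0.16366573]
```

View pics/scene0.png

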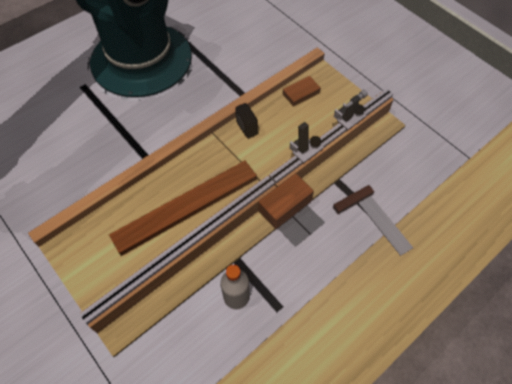

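View pics/top0.png

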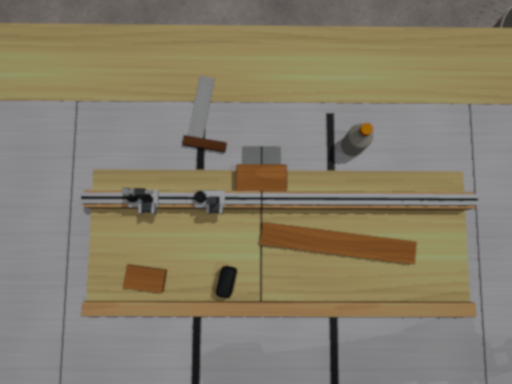

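The top view has +x up and +y to the left. The board is at about (338,243). The stops are at (210,200) and (143,198), and both arms are up. I'll zoom in to see which one has the screw.

```bash
cat > h.py <<'E'
from workcell import arm
import cv2,numpy as np
from scipy.spatial.transform import Rotation as R
def cam(n): 
    d=arm.get_image(n); return d
def ray(d,u,v,z):
    r=R.from_rotvec(d["orientation"]).as_matrix()@np.linalg.inv(d["K"])@np.array([u,v,1.])
    return d["xyz"]+r*(z-d["xyz"][2])/r[2]
def proj(d,p):
    q=d["K"]@(R.from_rotvec(d["orientation"]).as_matrix().T@(np.array(p)-d["xyz"])); return q[:2]/q[2]
E
python3 - <<'E'
from h import *
d=cam("scene");t=cam("top")
a=cv2.resize(d["img"][70:170,270:410],None,fx=4.,fy=4,interpolation=3)
b=cv2.resize(t["img"][170:230,70:270],None,fx=4,fy=4,interpolation=3)
o=np.zeros((640//1,800,3),np.uint8)
cv2.imwrite("pics/zs.png",a[:,:,::-1]);cv2.imwrite("pics/zt.png",b[:,:,::-1])
# sled corners z=.012 from top: panel mask; kerf & fence
for nm,u,v,z in[("track left end",82,198,.074),("track right",477,199,.074),("kerf",262,300,.012),("kerf top",262,220,.012),("brace r",474,310,.038),("brace l",83,310,.038)]:
    print(nm,ray(t,u,v,z).round(4))
E
```

```text
track left end [0.5482 0.367  0.074 ]
track right [ 0.5499 -0.4695  0.074 ]
kerf [ 0.3331 -0.0131  0.012 ]
kerf top [ 0.5079 -0.0126  0.012 ]
brace r [ 0.3154 -0.4658  0.038 ]
brace l [0.3144 0.3651 0.038 ]
```

View pics/zs.png

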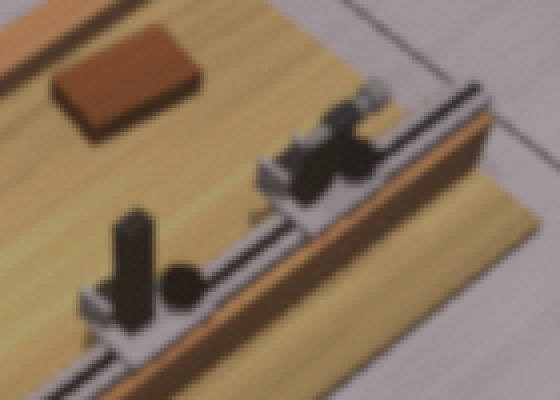

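View pics/zt.png

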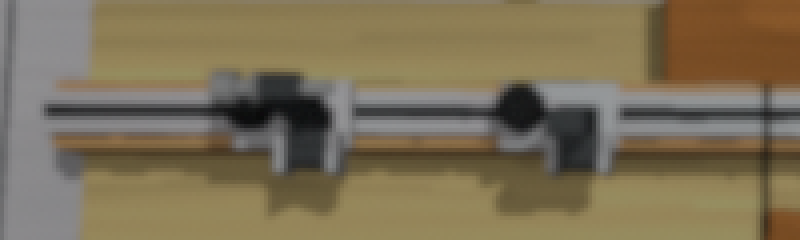

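The screw stop is the left one, farther along +y: its silver knobs are at about (126,192) in the top view. Next I'll measure the sled frame, both stops and the board.

```bash
python3 - <<'E'
from h import *
t=cam("top");im=t["img"].astype(int)
for c in (445,):
    for v in list(range(166,174))+list(range(188,214))+list(range(298,320)): print(v,im[v,c-3:c+4].mean(0).round().tolist(),end="; ")
print()
hsv=cv2.cvtColor(t["img"],cv2.COLOR_RGB2HSV)
print(hsv[243,338],hsv[280,145],hsv[240,200],hsv[310,300])
m=((hsv[...,0]<13)&(hsv[...,1]>150)).astype(np.uint8)
m[:212]=0;m[300:]=0
cs,_=cv2.findContours(m,0,1)
for c in cs:
    if cv2.contourArea(c)<100: continue
    r=cv2.minAreaRect(c);b=cv2.boxPoints(r)
    print(cv2.contourArea(c),r);
    for p in b: print(ray(t,*p,.034).round(4))
    ctr=ray(t,*r[0],.034); print("ctr",ctr)
# stops: zoom coordinates /4 + (70,170)
for nm,u,v,z in[("S cheek L",(272,168),0,.099),("S cheek R",(352,168),0,.099),("P cheek L",(545,172),0,.099),("P R",(618,172),0,.099),("Pknob",(520,107),0,.102),("Sknob",(246,112),0,.102)]:
    print(nm,ray(t,u[0]/4+70-.4,u[1]/4+170-.4,z).round(4))
E
```

```text
166 [143.0, 142.0, 144.0]; 167 [143.0, 142.0, 144.0]; 168 [143.0, 142.0, 144.0]; 169 [143.0, 141.0, 142.0]; 170 [143.0, 140.0, 135.0]; 171 [143.0, 135.0, 117.0]; 172 [143.0, 129.0, 96.0]; 173 [143.0, 127.0, 87.0]; 188 [142.0, 126.0, 84.0]; 189 [144.0, 127.0, 86.0]; 190 [146.0, 128.0, 87.0]; 191 [146.0, 127.0, 89.0]; 192 [146.0, 123.0, 91.0]; 193 [146.0, 125.0, 101.0]; 194 [146.0, 136.0, 125.0]; 195 [146.0, 146.0, 144.0]; 196 [143.0, 146.0, 147.0]; 197 [126.0, 129.0, 130.0]; 198 [86.0, 88.0, 89.0]; 199 [55.0, 56.0, 57.0]; 200 [81.0, 83.0, 84.0]; 201 [118.0, 120.0, 122.0]; 202 [138.0, 141.0, 142.0]; 203 [138.0, 140.0, 141.0]; 204 [123.0, 122.0, 120.0]; 205 [110.0, 97.0, 85.0]; 206 [118.0, 94.0, 65.0]; 207 [123.0, 97.0, 63.0]; 208 [103.0, 81.0, 51.0]; 209 [78.0, 61.0, 38.0]; 210 [80.0, 67.0, 42.0]; 211 [92.0, 79.0, 51.0]; 212 [95.0, 83.0, 53.0]; 213 [100.0, 87.0, 56.0]; 298 [140.0, 124.0, 83.0]; 299 [139.0, 124.0, 82.0]; 300 [132.0, 116.0, 77.0]; 301 [117.0, 101.0, 65.0]; 302 [115.0, 93.0, 60.0]; 303 [134.0, 107.0, 69.0]; 304 [145.0, 119.0, 79.0]; 305 [148.0, 121.0, 80.0]; 306 [148.0, 121.0, 80.0]; 307 [148.0, 120.0, 79.0]; 308 [148.0, 120.0, 78.0]; 309 [148.0, 120.0, 79.0]; 310 [148.0, 120.0, 79.0]; 311 [148.0, 120.0, 79.0]; 312 [148.0, 121.0, 80.0]; 313 [148.0, 121.0, 80.0]; 314 [147.0, 120.0, 80.0]; 315 [143.0, 116.0, 78.0]; 316 [130.0, 107.0, 80.0]; 317 [117.0, 106.0, 99.0]; 318 [123.0, 121.0, 122.0]; 319 [130.0, 129.0, 131.0]; 
[ 14 179 117] [ 14 179 121] [ 25  92 149] [ 16 124 148]
S cheek L [0.5178 0.2429 0.099 ]
S cheek R [0.518  0.2021 0.099 ]
P cheek L [0.5163 0.1035 0.099 ]
P R [0.5165 0.0662 0.099 ]
Pknob [0.5494 0.1166 0.102 ]
Sknob [0.5462 0.2565 0.102 ]
```

```bash
cat >> h.py <<'E'
def board(t,verbose=True):
    hsv=cv2.cvtColor(t["img"],cv2.COLOR_RGB2HSV)
    m=((hsv[...,0]<18)&(hsv[...,1]>150)&(hsv[...,2]>60)).astype(np.uint8); m[:205]=0;m[300:]=0
    out=[]
    cs,_=cv2.findContours(m,0,1)
    for c in cs:
        if cv2.contourArea(c)<300: continue
        r=cv2.minAreaRect(c);b=cv2.boxPoints(r)
        P=np.array([ray(t,*p,.034) for p in b]).round(4)
        out.append((cv2.contourArea(c),np.array(r[0]).round(1),P[:,:2].tolist(),ray(t,*r[0],.034).round(4)))
        if verbose: print(*out[-1])
    return out
E
python3 - <<'E'
from h import *
t=cam("top");s=cam("scene")
board(t)
for nm,v,z,x in[("panel far",171.3,.012,.09),("face top",208.3,.062,0),("face bottom",209.5,.012,0),("brace inner",302.3,.038,-.2),("brace outer",316.4,.038,-.23)]:
    print(nm, ray(t,445,v,z)[0]-x)
# scene: predicted px for S arm, pins
print(s["K"][0],)
E
```

```text
838.5 [144.4 278.6] [[0.3611, 0.2836], [0.4094, 0.2792], [0.3985, 0.1947], [0.3503, 0.1996]] [0.3797 0.2393 0.034 ]
3226.5 [337.5 242.8] [[0.4544, -0.0062], [0.5021, -0.0122], [0.46, -0.3488], [0.4126, -0.3406]] [ 0.4572 -0.177   0.034 ]
panel far 0.5305965246767457
face top 0.5309078570577308
face bottom 0.5331375050883151
brace inner 0.5313792884888267
brace outer 0.5320411129669766
[477.12721083   0.         268.54876627]
```

```bash
python3 - <<'E'
from h import *
s=arm.sense();print(R.from_rotvec(s["tcp_rot"]).as_matrix().round(3),s["t"])
t=cam("top");c=cam("scene")
# screw stop in scene: predict pixels with S y=.2245, x0=.531
for y in(.2245,.0855):
  for th in(2.95,3.1,3.3):
    d=np.array([-np.sin(th),0,-np.cos(th)]);n=np.array([-np.cos(th),0,np.sin(th)])
    for o in(.012,.026): 
      p=np.array([.525,y,.089])+.073*d+o*n
      print(y,th,o,"scene",proj(c,p).round(1),"top",proj(t,p).round(1))
E
```

```text
[[-0.972 -0.     0.237]
 [-0.237  0.    -0.972]
 [ 0.    -1.    -0.   ]] 0.35
0.2245 2.95 0.012 scene [344.7  88.8] top [138.9 206. ]
0.2245 2.95 0.026 scene [349.5  91.6] top [138.8 198.7]
0.2245 3.1 0.012 scene [348.4  91.9] top [139.2 200.3]
0.2245 3.1 0.026 scene [353.1  95.5] top [139.4 193. ]
0.2245 3.3 0.012 scene [352.9  96.8] top [139.9 193. ]
0.2245 3.3 0.026 scene [357.4 101.2] top [140.5 186.1]
0.0855 2.95 0.012 scene [298.  121.7] top [211.7 206.3]
0.0855 2.95 0.026 scene [302.6 124.9] top [211.7 199. ]
0.0855 3.1 0.012 scene [301.6 125.1] top [211.9 200.6]
0.0855 3.1 0.026 scene [306.3 129. ] top [212.  193.3]
0.0855 3.3 0.012 scene [306.3 130.3] top [212.1 193.3]
0.0855 3.3 0.026 scene [310.8 135. ] top [212.4 186.4]
```

>>> arm_command --increments '[{"roll": 6.85,"y": -2.75,"jaw": 1},{"roll": 6.85,"y": -2.75,"jaw": 1},{"x": -2,"z": -3.6,"jaw": 1},{"x": -2,"z": -3.6,"jaw": 1},{"x": -2,"z": -3.6,"jaw": 1},{"x": -2,"z": -3.6,"jaw": 1},{"x": -2,"z": -3.6,"jaw": 1},{"x": -2,"z": -3.6,"jaw": 1},{"x": -2,"z": -3.6,"jaw": 1},{"x": -2,"z": -3.6,"jaw": 1}]' --newtons 20

```text
validation failed for argument at $.in...
```

>>> arm_command --increments '[{"x": 0,"y": -2.75,"z": 0,"roll": 6.85,"jaw": 1},{"x": 0,"y": -2.75,"z": 0,"roll": 6.85,"jaw": 1},{"x": -2,"y": 0,"z": -3.6,"roll": 0,"jaw": 1},{"x": -2,"y": 0,"z": -3.6,"roll": 0,"jaw": 1},{"x": -2,"y": 0,"z": -3.6,"roll": 0,"jaw": 1},{"x": -2,"y": 0,"z": -3.6,"roll": 0,"jaw": 1},{"x": -2,"y": 0,"z": -3.6,"roll": 0,"jaw": 1},{"x": -2,"y": 0,"z": -3.6,"roll": 0,"jaw": 1},{"x": -2,"y": 0,"z": -3.6,"roll": 0,"jaw": 1},{"x": -2,"y": 0,"z": -3.6,"roll": 0,"jaw": 1}]' --newtons 20

```text
t: 1.45
ee_pos: [0.3084, -0.3178, 0.2606]
tcp_rot: [-0.001, -2.221, 2.222]
contact_force: [1.1, -0.2, 0.1]
width: 0.185
```

>>> arm_command --increments '[{"x": -2.4,"y": 0,"z": -4.2,"roll": 0,"jaw": 1},{"x": -2.4,"y": 0,"z": -4.2,"roll": 0,"jaw": 1},{"x": -2.4,"y": 0,"z": -4.2,"roll": 0,"jaw": 1},{"x": -2.4,"y": 0,"z": -4.2,"roll": 0,"jaw": 1},{"x": -2.4,"y": 0,"z": -4.2,"roll": 0,"jaw": 1},{"x": -2.4,"y": 0,"z": -4.2,"roll": 0,"jaw": 1},{"x": -2.4,"y": 0,"z": -4.2,"roll": 0,"jaw": 1},{"x": -2.4,"y": 0,"z": -4.2,"roll": 0,"jaw": 1},{"x": -2.4,"y": 0,"z": -4.2,"roll": 0,"jaw": 1},{"x": -2.4,"y": 0,"z": -4.2,"roll": 0,"jaw": 1}]'

```text
t: 2.45
ee_pos: [0.5489, 0.1023, 0.2606]
tcp_rot: [-0.002, -2.221, 2.221]
contact_force: [-0.3, -1.0, 0.2]
width: 0.006
```

>>> arm_command --increments '[{"x": -1.4,"y": 0,"z": -3.0,"roll": 0,"jaw": 1},{"x": -1.4,"y": 0,"z": -3.0,"roll": 0,"jaw": 1},{"x": -1.4,"y": 0,"z": -3.0,"roll": 0,"jaw": 1},{"x": -1.4,"y": 0,"z": -3.2,"roll": 0,"jaw": 1},{"x": 0,"y": 2.5,"z": 0,"roll": 0,"jaw": 1},{"x": 0,"y": 2.5,"z": 0,"roll": 0,"jaw": 1},{"x": 0,"y": 2.5,"z": 0,"roll": 0,"jaw": 1},{"x": 0,"y": 2.5,"z": 0,"roll": 0,"jaw": 1},{"x": 0,"y": 2.5,"z": 0,"roll": 0,"jaw": 1},{"x": 0,"y": 0,"z": 0,"roll": 0,"jaw": 1}]'

```text
t: 3.45
ee_pos: [0.6026, 0.2218, 0.1325]
tcp_rot: [0.005, -2.217, 2.221]
contact_force: [0.5, 1.0, 0.2]
width: 0.002
```

```bash
cat > look.py <<'E'
from h import *
import sys
n=sys.argv[1]
t=cam("top");c=cam("scene");s=arm.sense()
a=cv2.resize(c["img"][60:220,230:430],None,fx=2.5,fy=2.5,interpolation=3)
b=cv2.resize(t["img"][150:310,70:270],None,fx=2.5,fy=2.5,interpolation=3)
o=np.zeros((400,800,3),np.uint8);o[:400,:400]=a[:400,:400];o[:,400:]=b[:,:400]
cv2.imwrite(f"pics/{n}.png",o[:,:,::-1]); print(s["t"],s["ee_pos"].round(4),s["contact_force"].round(1)); 
E
python3 look.py l1
```

```text
3.55 [0.6042 0.2227 0.1361] [0.4 0.6 0.3]
```

View pics/l1.png

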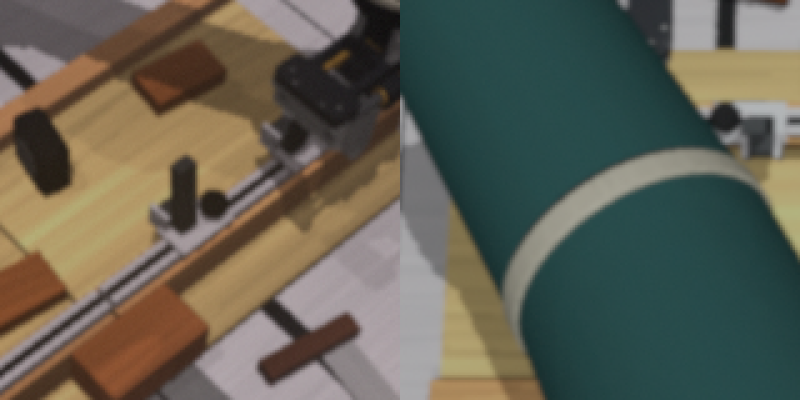

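```bash
python3 - <<'E'
import numpy as np
for th in [3.2,2.9,2.6,2.3,2.0,1.75,1.57,1.4,1.2,.9,.6,.3,0]:
    r=.05; w=.008*(1 if th>1.6 else -1)
    x=.525-r*np.sin(th)-.026*np.cos(th)+w; z=.089-r*np.cos(th)+.026*np.sin(th)
    print(th,round(x,4),round(z,4))
E
```

```text
3.2 0.5619 0.1374
2.9 0.5463 0.1438
2.6 0.5295 0.1452
2.3 0.513 0.1417
2.0 0.4984 0.1334
1.75 0.4884 0.1235
1.57 0.467 0.115
1.4 0.4633 0.1061
1.2 0.461 0.0951
0.9 0.4617 0.0783
0.6 0.4673 0.0624
0.3 0.4774 0.0489
0 0.491 0.039
```

>>> arm_command --increments '[{"x": 2,"y": 0,"z": -0.2,"roll": 0,"jaw": 1},{"x": 2,"y": 0,"z": 0,"roll": 0,"jaw": 1},{"x": 0.9,"y": -0.4,"z": 0,"roll": 0,"jaw": 1},{"x": 0.9,"y": -0.4,"z": 0,"roll": 0,"jaw": 1},{"x": 0.85,"y": 0,"z": 0,"roll": 0,"jaw": 1},{"x": 0.85,"y": -0.1,"z": 0,"roll": 0,"jaw": 1},{"x": 0.8,"y": 0.15,"z": 0,"roll": 0,"jaw": 1},{"x": 0.8,"y": 0.2,"z": 0,"roll": 0,"jaw": 1},{"x": 0.75,"y": 0.4,"z": 0,"roll": 0,"jaw": 1},{"x": 0.75,"y": 0.4,"z": 0,"roll": 0,"jaw": 1}]'

```text
t: 4.55
ee_pos: [0.4973, 0.2246, 0.1324]
tcp_rot: [0.0, -2.221, 2.221]
contact_force: [1.9, 0.2, 1.1]
width: 0.007
```

```bash
python3 look.py l2
```

```text
4.65 [0.4966 0.2245 0.1321] [-0.6  0.7  0.4]
```

View pics/l2.png

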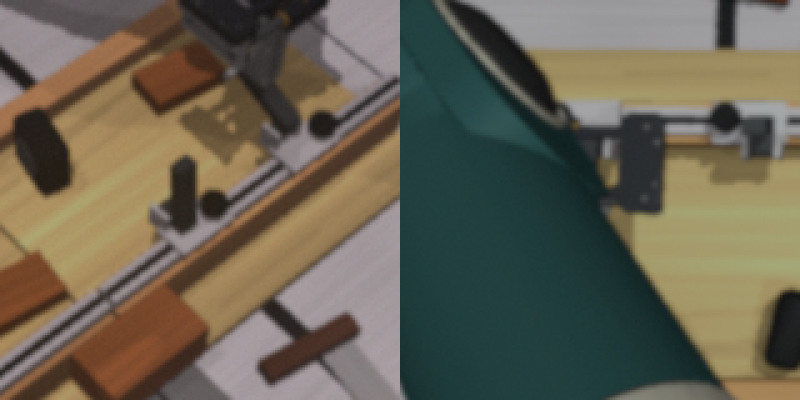

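>>> arm_command --increments '[{"x": 0.5,"y": 0.5,"z": 0,"roll": 0,"jaw": 1},{"x": 0.4,"y": 0.4,"z": 0,"roll": 0,"jaw": 1},{"x": 1.0,"y": 0.3,"z": 0,"roll": 0,"jaw": 1},{"x": 1.1,"y": 0.5,"z": 0,"roll": 0,"jaw": 1},{"x": 0.4,"y": 0.9,"z": 0,"roll": 0,"jaw": 1},{"x": 0.2,"y": 1.1,"z": 0,"roll": 0,"jaw": 1},{"x": 0,"y": 0.85,"z": 0,"roll": 0,"jaw": 1},{"x": -0.1,"y": 0.85,"z": 0,"roll": 0,"jaw": 1},{"x": -0.3,"y": 0.8,"z": 0,"roll": 0,"jaw": 1},{"x": -0.3,"y": 0.8,"z": 0,"roll": 0,"jaw": 1}]'

```text
t: 5.65
ee_pos: [0.4693, 0.2245, 0.0621]
tcp_rot: [0.0, -2.221, 2.221]
contact_force: [-1.9, -0.5, 1.1]
width: 0.007
```

```bash
python3 look.py l3
```

```text
5.75 [0.4694 0.2244 0.0619] [ 0.3 -0.1  0.4]
```

View pics/l3.png

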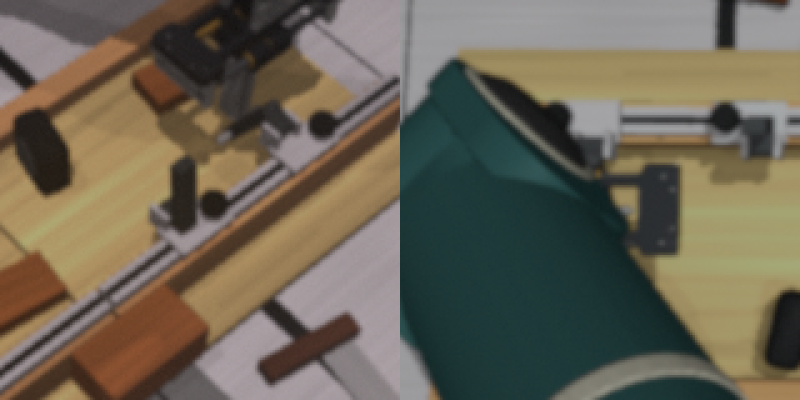

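>>> arm_command --increments '[{"x": -0.4,"y": 0.7,"z": 0,"roll": 0,"jaw": 1},{"x": -0.5,"y": 0.6,"z": 0,"roll": 0,"jaw": 1},{"x": -0.4,"y": 0.5,"z": 0,"roll": 0,"jaw": 1},{"x": -0.4,"y": 0.4,"z": 0,"roll": 0,"jaw": 1},{"x": -0.2,"y": 0,"z": 0,"roll": 0,"jaw": 1},{"x": -0.2,"y": 0,"z": 0,"roll": 0,"jaw": 1},{"x": -0.1,"y": 0,"z": 0,"roll": 0,"jaw": 1},{"x": -0.1,"y": 0,"z": 0,"roll": 0,"jaw": 1},{"x": 0,"y": 0,"z": 0,"roll": 0,"jaw": 1},{"x": 0,"y": 0,"z": 0,"roll": 0,"jaw": 1}]'

```text
t: 6.75
ee_pos: [0.49, 0.2246, 0.0407]
tcp_rot: [0.004, -2.219, 2.221]
contact_force: [-14.7, -0.7, 3.7]
width: 0.004
```

```bash
python3 look.py l4
```

```text
6.85 [0.49   0.2245 0.0406] [-14.5  -2.4   4.2]
```

View pics/l4.png

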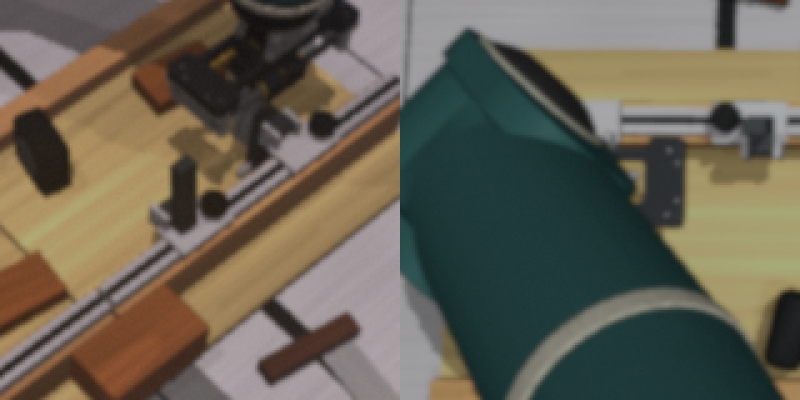

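>>> arm_command --increments '[{"x": 2.5,"y": 0,"z": 0,"roll": 0,"jaw": 1},{"x": 2.5,"y": -3,"z": 0,"roll": 0,"jaw": 1},{"x": 0,"y": -3,"z": 0,"roll": 0,"jaw": 1},{"x": 0,"y": -3,"z": 0,"roll": 0,"jaw": 1},{"x": 0,"y": 0,"z": 4,"roll": 0,"jaw": 1},{"x": 0,"y": 0,"z": 4,"roll": 0,"jaw": 1},{"x": 0,"y": 0,"z": 4,"roll": 0,"jaw": 1},{"x": 0,"y": 0,"z": 4,"roll": 0,"jaw": 1},{"x": 0,"y": 0,"z": 4,"roll": 0,"jaw": 1},{"x": 0,"y": 0,"z": 4,"roll": 0,"jaw": 1}]'

```text
t: 7.85
ee_pos: [0.4423, -0.0171, 0.1316]
tcp_rot: [0.002, 2.22, -2.221]
contact_force: [1.6, -0.8, -0.3]
width: 0.005
```

>>> arm_command --increments '[{"x": 1,"y": 0,"z": 4,"roll": 0,"jaw": 1},{"x": 1,"y": 0,"z": 4,"roll": 0,"jaw": 1},{"x": 1,"y": 0,"z": 4,"roll": 0,"jaw": 1},{"x": 1.2,"y": 0,"z": 4,"roll": 0,"jaw": 1},{"x": 0,"y": 0,"z": 2.5,"roll": 0,"jaw": 1},{"x": 0,"y": 2.7,"z": 0,"roll": 0,"jaw": 1},{"x": 0,"y": 2.7,"z": 0,"roll": 0,"jaw": 1},{"x": 0,"y": 2.7,"z": 0,"roll": 0,"jaw": 1},{"x": 0,"y": 1,"z": 0,"roll": 0,"jaw": 1},{"x": 0,"y": 0,"z": 0,"roll": 0,"jaw": 1}]'

```text
t: 8.85
ee_pos: [0.3997, -0.2, 0.0395]
tcp_rot: [0.001, -2.222, 2.22]
contact_force: [0.1, 0.4, 0.6]
width: 0.004
```

```bash
python3 look.py l5
```

```text
8.95 [ 0.4006 -0.2005  0.0409] [ 0.3 -0.3  0.8]
```

View pics/l5.png

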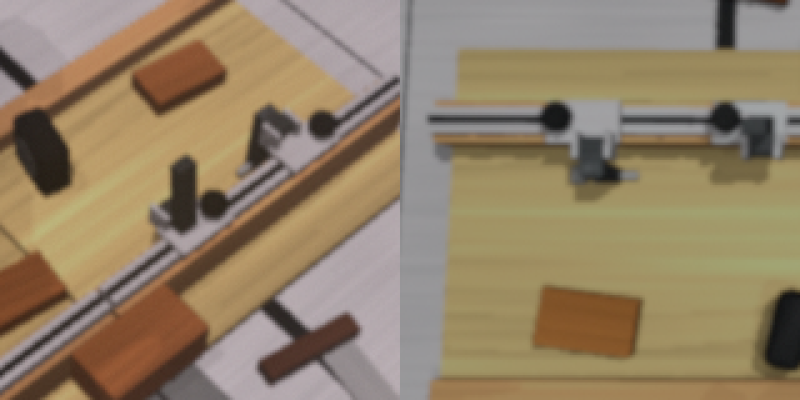

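The screw stop is down, with its tip at top-view pixel (165,220). The plain stop is still up. Next I push the board against the fence.

```bash
python3 - <<'E'
from h import *
t=cam("top");print(ray(t,164.8,219.6,.023).round(4))
E
```

```text
[0.5071 0.2019 0.023 ]
```

>>> arm_command --increments '[{"x": 0,"y": 1,"z": 0,"roll": 0,"jaw": 1},{"x": 0,"y": 0.9,"z": 0,"roll": 0,"jaw": 1},{"x": -0.8,"y": 0,"z": 0,"roll": 0,"jaw": 1},{"x": -0.8,"y": 0,"z": 0,"roll": 0,"jaw": 1},{"x": -0.8,"y": 0,"z": 0,"roll": 0,"jaw": 1},{"x": -0.8,"y": 0,"z": 0,"roll": 0,"jaw": 1},{"x": -0.8,"y": 0,"z": 0,"roll": 0,"jaw": 1},{"x": -0.8,"y": 0,"z": 0,"roll": 0,"jaw": 1},{"x": -0.8,"y": 0,"z": 0,"roll": 0,"jaw": 1},{"x": -0.8,"y": 0,"z": 0,"roll": 0,"jaw": 1}]'

```text
t: 10.0
ee_pos: [0.4645, -0.2004, 0.021]
tcp_rot: [-0.0, -2.221, 2.221]
contact_force: [-2.0, 0.4, 2.3]
width: 0.001
```

```bash
python3 - <<'E'
from h import *
t=cam("top");board(t);cv2.imwrite("pics/b1.png",t["img"][:,:,::-1]);s=arm.sense();print(s["ee_pos"],s["contact_force"])
E
```

```text
826.5 [144.4 278.5] [[0.3616, 0.2833], [0.4093, 0.2788], [0.3983, 0.195], [0.3506, 0.2]] [0.3799 0.2393 0.034 ]
1402.5 [304. 223.] [[0.5238, -0.0079], [0.5246, -0.2014], [0.4764, -0.2003], [0.4757, -0.0081]] [ 0.5001 -0.1043  0.034 ]
[ 0.4658419  -0.20025887  0.0211024 ] [-0.67921389  1.50453329 -0.28873333]
```

View pics/b1.png

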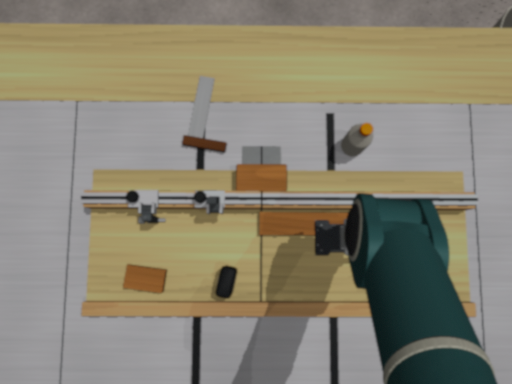

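The board now looks parallel to the fence, with its near edge at x≈0.475. The last few millimetres are still to go.

>>> arm_command --increments '[{"x": -0.2,"y": 0,"z": 0,"roll": 0,"jaw": 1},{"x": -0.2,"y": 0,"z": 0,"roll": 0,"jaw": 1},{"x": -0.2,"y": 0,"z": 0,"roll": 0,"jaw": 1},{"x": -0.2,"y": 0,"z": 0,"roll": 0,"jaw": 1},{"x": -0.2,"y": 0,"z": 0,"roll": 0,"jaw": 1},{"x": -0.1,"y": 0,"z": 0,"roll": 0,"jaw": 1},{"x": 0,"y": 0,"z": 0,"roll": 0,"jaw": 1},{"x": 0,"y": 0,"z": 0,"roll": 0,"jaw": 1},{"x": 0,"y": 0,"z": 0,"roll": 0,"jaw": 1},{"x": 0,"y": 0,"z": 0,"roll": 0,"jaw": 1}]'

```text
t: 11.05
ee_pos: [0.4722, -0.2004, 0.0204]
tcp_rot: [0.005, -2.219, 2.218]
contact_force: [-16.9, 0.3, 11.4]
width: 0.005
```

>>> arm_command --increments '[{"x": 1.5,"y": 0,"z": 0,"roll": 0,"jaw": 1},{"x": 1.0,"y": -2,"z": 0,"roll": 0,"jaw": 1},{"x": 0,"y": -3,"z": 0,"roll": 0,"jaw": 1},{"x": 0,"y": -2,"z": 4,"roll": 0,"jaw": 1},{"x": 0,"y": 0,"z": 4,"roll": 0,"jaw": 1},{"x": 0,"y": 0,"z": 4,"roll": 0,"jaw": 1},{"x": -1.5,"y": 0,"z": 4,"roll": 0,"jaw": 1},{"x": -1.5,"y": 0,"z": 3.5,"roll": 0,"jaw": 1},{"x": -2,"y": 0,"z": 0,"roll": 0,"jaw": 1},{"x": 0,"y": 0,"z": 0,"roll": 0,"jaw": 1}]'

```text
t: 12.05
ee_pos: [0.5019, -0.3955, 0.0906]
tcp_rot: [0.002, 2.221, -2.22]
contact_force: [-0.1, 0.5, 0.3]
width: 0.004
```

```bash
python3 - <<'E'
from h import *
t=cam("top");board(t);cv2.imwrite("pics/b2.png",t["img"][:,:,::-1]);s=arm.sense();print(s["ee_pos"],s["contact_force"])
E
```

```text
837.5 [144.4 278.4] [[0.3618, 0.2836], [0.41, 0.2788], [0.3984, 0.1946], [0.3503, 0.2]] [0.38   0.2393 0.034 ]
3355.0 [336.  219.5] [[0.5326, -0.0057], [0.534, -0.3454], [0.4834, -0.3432], [0.4822, -0.0059]] [ 0.508  -0.1746  0.034 ]
[ 0.50076075 -0.39497354  0.09055772] [-0.00708261  0.04262178 -0.00149871]
```

View pics/b2.png

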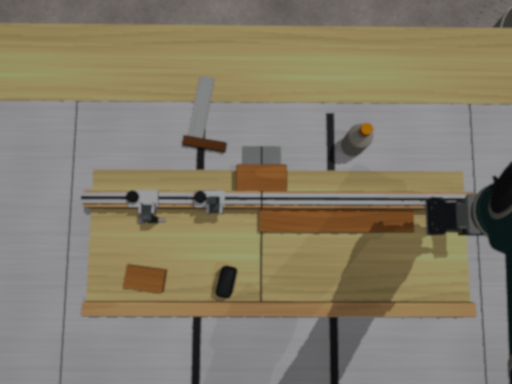

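>>> arm_command --increments '[{"x": -0.1,"y": 2.5,"z": 0,"roll": 0,"jaw": 1},{"x": 0,"y": 2.5,"z": 0,"roll": 0,"jaw": 1},{"x": 0,"y": 1.9,"z": 0,"roll": 0,"jaw": 1},{"x": 0,"y": 0,"z": -1,"roll": 0,"jaw": 1},{"x": 0,"y": 0,"z": -1,"roll": 0,"jaw": 1},{"x": 0,"y": 0,"z": -1,"roll": 0,"jaw": 1},{"x": 0,"y": 0,"z": -1,"roll": 0,"jaw": 1},{"x": 0,"y": 0,"z": -1,"roll": 0,"jaw": 1},{"x": 0,"y": 0,"z": -1,"roll": 0,"jaw": 1},{"x": 0,"y": 0,"z": -1,"roll": 0,"jaw": 1}]'

```text
t: 13.1
ee_pos: [0.501, -0.3247, 0.0223]
tcp_rot: [0.001, 2.221, -2.222]
contact_force: [0.1, -2.4, 1.6]
width: 0.006
```

>>> arm_command --increments '[{"x": 0,"y": 0,"z": -1,"roll": 0,"jaw": 1},{"x": 0,"y": 0,"z": -1,"roll": 0,"jaw": 1},{"x": 0,"y": 0,"z": -1,"roll": 0,"jaw": 1},{"x": 0,"y": 0,"z": -1,"roll": 0,"jaw": 1},{"x": 0,"y": 0,"z": -1,"roll": 0,"jaw": 1},{"x": 0,"y": 0,"z": -1,"roll": 0,"jaw": 1},{"x": 0,"y": 0,"z": -1,"roll": 0,"jaw": 1},{"x": 0,"y": 0,"z": -1,"roll": 0,"jaw": 1},{"x": 0,"y": 0,"z": -1,"roll": 0,"jaw": 1},{"x": 0,"y": 0,"z": -1,"roll": 0,"jaw": 1}]'

```text
t: 14.1
ee_pos: [0.5009, -0.2245, 0.0219]
tcp_rot: [-0.0, -2.221, 2.221]
contact_force: [-0.7, -1.8, 1.1]
width: 0.005
```

```bash
python3 - <<'E'
from h import *
t=cam("top");board(t);cv2.imwrite("pics/b3.png",t["img"][:,:,::-1]);s=arm.sense();print(s["ee_pos"],s["contact_force"])
E
```

```text
828.5 [144.4 278.5] [[0.3616, 0.2833], [0.4093, 0.2788], [0.3983, 0.195], [0.3506, 0.2]] [0.3799 0.2393 0.034 ]
2638.0 [262.9 219.8] [[0.4829, 0.1252], [0.5327, 0.1258], [0.531, -0.1554], [0.481, -0.1541]] [ 0.5068 -0.0144  0.034 ]
[ 0.5010198  -0.22259385  0.0218693 ] [0.20827542 2.57196309 0.3192357 ]
```

View pics/b3.png

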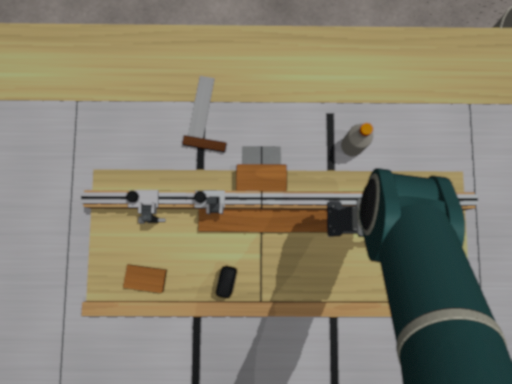

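The board is sliding straight along the fence, with its end at y≈0.126 and about 73 mm left.

>>> arm_command --increments '[{"x": 0,"y": 0,"z": -1,"roll": 0,"jaw": 1},{"x": 0,"y": 0,"z": -1,"roll": 0,"jaw": 1},{"x": 0,"y": 0,"z": -1,"roll": 0,"jaw": 1},{"x": 0,"y": 0,"z": -1,"roll": 0,"jaw": 1},{"x": 0,"y": 0,"z": -1,"roll": 0,"jaw": 1},{"x": 0,"y": 0,"z": -0.7,"roll": 0,"jaw": 1},{"x": 0,"y": 0,"z": -0.4,"roll": 0,"jaw": 1},{"x": 0,"y": 0,"z": -0.3,"roll": 0,"jaw": 1},{"x": 0,"y": 0,"z": -0.2,"roll": 0,"jaw": 1},{"x": 0,"y": 0,"z": 0,"roll": 0,"jaw": 1}]'

```text
t: 15.15
ee_pos: [0.501, -0.1592, 0.0219]
tcp_rot: [-0.0, -2.221, 2.221]
contact_force: [-0.1, -0.3, 0.7]
width: 0.004
```

>>> arm_command --increments '[{"x": 0,"y": 0,"z": -0.2,"roll": 0,"jaw": 1},{"x": 0,"y": 0,"z": -0.2,"roll": 0,"jaw": 1},{"x": 0,"y": 0,"z": -0.1,"roll": 0,"jaw": 1},{"x": 0,"y": 0,"z": -0.1,"roll": 0,"jaw": 1},{"x": 0,"y": 0,"z": -0.1,"roll": 0,"jaw": 1},{"x": 0,"y": 0,"z": -0.1,"roll": 0,"jaw": 1},{"x": 0,"y": 0,"z": 0,"roll": 0,"jaw": 1},{"x": 0,"y": 0,"z": 0,"roll": 0,"jaw": 1},{"x": 0,"y": 0,"z": 0,"roll": 0,"jaw": 1},{"x": 0,"y": 0,"z": 0,"roll": 0,"jaw": 1}]'

```text
t: 16.15
ee_pos: [0.5009, -0.1514, 0.0219]
tcp_rot: [-0.0, -2.221, 2.221]
contact_force: [1.3, -4.0, -0.6]
width: 0.003
```

```bash
python3 - <<'E'
from h import *
t=cam("top");board(t);s=arm.sense();print(s["ee_pos"],s["contact_force"])
E
python3 look.py b4
```

```text
824.0 [144.4 278.4] [[0.3621, 0.2833], [0.4096, 0.2785], [0.3981, 0.1949], [0.3506, 0.2003]] [0.38   0.2393 0.034 ]
2534.0 [227.  219.5] [[0.4815, 0.1985], [0.5317, 0.2001], [0.5329, -0.0716], [0.4825, -0.0713]] [0.5071 0.0642 0.034 ]
[ 0.5009155  -0.1514625   0.02193639] [-0.77582962 -5.11067994 -0.13193792]
16.3 [ 0.501  -0.1515  0.022 ] [ 0.4 -4.8 -0.9]
```

View pics/b4.png

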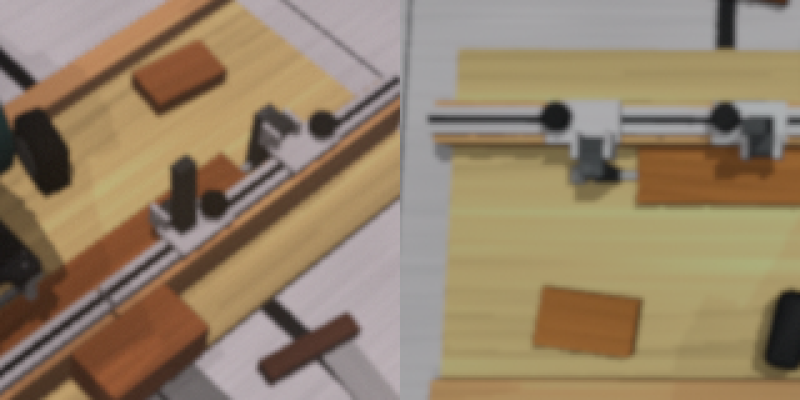

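The tip and the board end look as if they touch, at zoom pixel (637,175), and the force is about 5 N. I'll press a few millimetres more to see whether it stalls.

>>> arm_command --increments '[{"x": 0,"y": 0,"z": -0.1,"roll": 0,"jaw": 1},{"x": 0,"y": 0,"z": -0.1,"roll": 0,"jaw": 1},{"x": 0,"y": 0,"z": -0.1,"roll": 0,"jaw": 1},{"x": 0,"y": 0,"z": 0,"roll": 0,"jaw": 1},{"x": 0,"y": 0,"z": 0,"roll": 0,"jaw": 1},{"x": 0,"y": 0,"z": 0,"roll": 0,"jaw": 1},{"x": 0,"y": 0,"z": 0,"roll": 0,"jaw": 1},{"x": 0,"y": 0,"z": 0,"roll": 0,"jaw": 1},{"x": 0,"y": 0,"z": 0,"roll": 0,"jaw": 1},{"x": 0,"y": 0,"z": 0,"roll": 0,"jaw": 1}]'

```text
t: 17.3
ee_pos: [0.5009, -0.1506, 0.0221]
tcp_rot: [-0.003, -2.218, 2.223]
contact_force: [-0.1, -16.3, -0.3]
width: 0.005
```

It stalled at y=-0.1506 with 16 N, so the board is against the screw. I'll retreat and check.

>>> arm_command --increments '[{"x": 0,"y": 0,"z": 1.5,"roll": 0,"jaw": 1},{"x": 0,"y": 0,"z": 2.5,"roll": 0,"jaw": 1},{"x": 0,"y": -3,"z": 1,"roll": 0,"jaw": 1},{"x": 0,"y": -3,"z": 4,"roll": 0,"jaw": 1},{"x": 0,"y": -4,"z": 2,"roll": 0,"jaw": 1},{"x": 0,"y": -4,"z": 0,"roll": 0,"jaw": 1},{"x": 2,"y": 0,"z": 4,"roll": 0,"jaw": 1},{"x": 2,"y": 0,"z": 4,"roll": 0,"jaw": 1},{"x": 2,"y": 0,"z": 4,"roll": 0,"jaw": 1},{"x": 0,"y": 0,"z": 0,"roll": 0,"jaw": 1}]'

```text
t: 18.3
ee_pos: [0.4372, -0.3838, 0.1616]
tcp_rot: [-0.007, -2.216, 2.218]
contact_force: [0.4, 0.7, -0.3]
width: 0.005
```

```bash
python3 - <<'E'
from h import *
t=cam("top");board(t);cv2.imwrite("pics/b5.png",t["img"][:,:,::-1])
b=cv2.resize(t["img"][180:250,120:220],None,fx=8,fy=8,interpolation=3);cv2.imwrite("pics/b5z.png",b[:,:,::-1])
g=cv2.cvtColor(t["img"],cv2.COLOR_RGB2HSV)
# board near edge by column (sub-pixel), z=.034
xs=[];ys=[]
im=t["img"].astype(float)
for u in range(175,315,5):
    k=im[225:245,u,2]; gr=np.diff(k); v=225+.5+(gr.clip(0)*np.arange(19)).sum()/gr.clip(0).sum()
    p=ray(t,u,v,.034); xs.append(p[0]);ys.append(p[1])
f=np.polyfit(ys,xs,1);print("near edge slope",f, np.std(np.polyval(f,ys)-xs))
E
```

```text
837.5 [144.4 278.4] [[0.3618, 0.2836], [0.41, 0.2788], [0.3984, 0.1949], [0.3503, 0.2003]] [0.3801 0.2394 0.034 ]
3266.5 [242.  219.5] [[0.4815, 0.1985], [0.5317, 0.2001], [0.5332, -0.1376], [0.4827, -0.1369]] [0.5072 0.0314 0.034 ]
near edge slope [-0.00062485  0.47827209] 0.000481139553935321
```

View pics/b5.png

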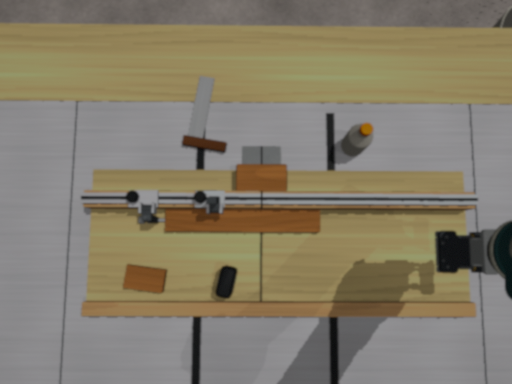

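View pics/b5z.png

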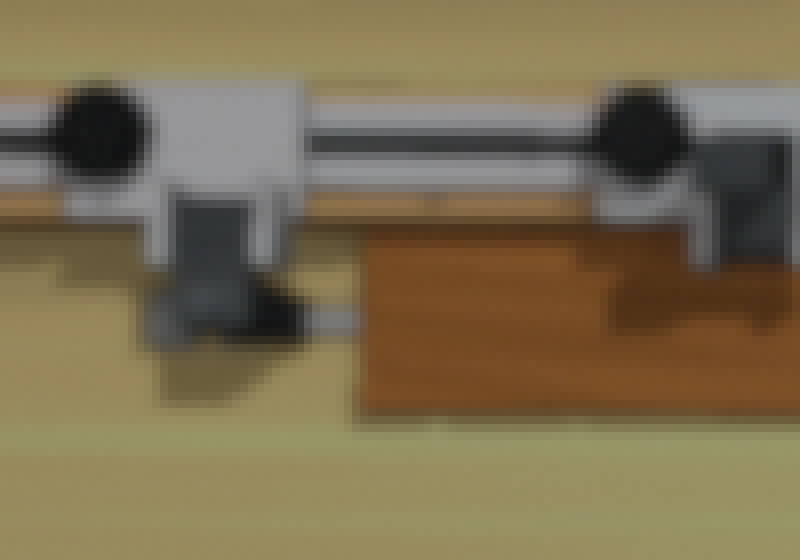

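```bash
python3 -c "
from workcell import arm
print(arm.sense()['contact_force'].round(1)); print(arm.hand_in())"
```

```text
[ 0.9  1.2 -0.3]
the job is handed in; nothing more can be done
None
```

The screw stop is flipped down, and the board is flat against the fence with its end on the screw tip. I handed the job in at about 18 s of the 72 s allowed; the hand-in gives no verdict.

- **Screw stop:** I pushed the arm over from behind with shut fingers. It stopped about 1 mm from where the dimensions put the end stop, pressing with about 15 N. I did not measure its exact angle.
- **Board on the fence:** I pushed it to the fence until it stopped at 17 N, then slid it along. In the last top view it was parallel to within about 0.001 rad. It measured under 1 mm from where it was right after the push to the fence.
- **Board end at the screw:** the push stopped at 16 N against the screw, and the last picture shows no gap between the tip and the board end.
- **Other things:** the plain stop was still up. The offcut measured within 1 mm of its start. The tape, glue and square looked unmoved by eye, but I did not measure them. The gripper was well clear, with no contact force.

Two readings disagreed slightly, both near the calibration error. The screw tip alone measured y≈0.202 against about 0.199 for the board end, and the camera puts the board's fence-side edge 1–2 mm beyond the fence face. I relied on the stalls and the close-up picture instead.

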